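# Turn the pen pot upright on its pad

### The job

The stapler has been left on the red pad where the pen pot belongs: lift it off and lay it flat on its base in the low green tray. Then turn the blue pen pot, which stands upside down on the desk, and stand it mouth up in the middle of the pad, within about 2 cm. Let neither of them drop or topple, and leave everything else on the desk where it is.

Things in the scene. Friction and masses are not known exactly. Their poses are not given: they have to be found in the camera images.
- pot: blue plastic pen pot, square, 58 x 58 mm outside, 82 mm tall, walls 4 mm, base 5 mm, 10 mm white band outside at the mouth, about 0.14 kg. Origin: centre of the open mouth, in the rim plane. Its z points from mouth to base (up at the start, mouth down; down when mouth up); x and y are square to its flat sides. It lies stably on a side.
- pot_foot (a point): centre of the outer face of the pot's closed base, 82 mm from the mouth along the pot's z
- stapler: black desk stapler, 130 mm long (x), base 36 mm wide (y), 53 mm tall; its upper arm, 30 mm wide with flat upright sides, spans heights from about 34 to 52 mm and can be pinched across y. Origin: centre of the underside of its base. z up
- pad: square red rubber pad, 140 x 140 mm, 4 mm thick, fixed to the desk. Origin: centre of its underside (desk level)
- tray: low green plastic tray, fixed to the desk, 200 mm long (x) by 120 mm wide (y) outside, rim 18 mm high, walls and floor 4 mm. Origin: centre of its underside
- marker: marker pen lying on the desk, 140 mm long along x, 15 mm thick; bystander. Origin: centre of its underside
- remover: black staple remover, 50 mm long, 34 mm wide, about 37 mm high; bystander. Origin: centre of its underside
- jar: sample jar with orange cap, 60 mm across, 75 mm tall; bystander. Origin: centre of its underside
- rack: white rack of red- and violet-capped blood tubes, 105 mm (x) by 200 mm (y), 88 mm tall; bystander. Origin: centre of its underside
Things that resemble listed ones, but are neither listed nor needed, are in the scene too. There is more than one size of the tray; the one meant has the size given above.

How it is judged:
By the outcome, as a careful person would: the job done as asked, in the order asked, and still so for the second after the job is handed in, with the robot touching nothing.
It also fails if it takes over 72 s, if anything falls off the work surface, if the arm or the gripper's body presses on something with over 40 N, if the wrist force passes 120 N, or if a joint passes its speed limit or range.

### The arm

A 7-joint arm with a two-finger parallel gripper is mounted at the origin on the work surface. World frame = base frame: x ahead of the robot, y to its left, z up, the work surface at z = 0. Lengths are in m, angles in rad, forces in N, time in s.
With the tool pointing down it reaches from about 0.425 to 0.925 m from the base axis. Payload 6.8 kg.
Tool frame: the origin (TCP) lies on the centre line of the jaws, within the pads' length; the fingertips stand r.nose_length ahead of it and the grasp point (between the pads) lies 6 mm ahead of it (r.nose_length is the distance from the TCP to the fingertips, in m); x points along the fingers, y is the direction in which the jaws open and shut, and the axes are right-handed (so a half turn about x gives the same grasp; the last joint's range is limited). The gripper opens to 85 mm and grips with 20 to 120 N. Pads are 22 mm wide; open, the fingers measure 114 mm over their backs; the gripper's body (76 mm by 85 mm) begins 54 mm behind the grasp point. The pads swing forward as they close: fully open they stand 13 mm farther back than shut.
Start: joints at [-1.273, 0.477, 0.022, 1.555, -0.011, 1.109, -0.083], TCP at [0.266, 0.62, 0.22] pointing down, gripper open.
Joint ranges: [-2.96, 2.96], [-0.34, 2.1], [-1.41, 1.46], [0.24, 2.44], [-1.37, 4.51], [0.17, 1.92], [-2.96, 2.96]. Speed limits (rad/s): [2.39, 2.39, 3.14, 3.14, 3.14, 3.14, 3.14].

### API

Orientations are given as a unit quaternion [w, x, y, z].
In Python, from station import sensors, viewer, order, r gives the robot as it stands.
- The arm moves only by the tool step_arm, never from a script. Its argument "increments" is one flat list of numbers, 7 for each row, row after row: the opening, from 0 (shut) to 1 (fully open), then the shift along the tool's x, y, z in mm, then the turn, a rotation vector about the tool's x, y, z in rad. A call has 1 to 5 rows; each row is the pose to reach, as a shift and turn from the pose measured when the call began, along the tool's axes at that moment; what a row does not reach only later rows make up. A row lasts 1/12 s, in which the tool goes at most 41.7 mm and 7.16 degrees, less where a joint would pass 70% of its speed; a pose out of reach is approached as far as the arm can. A call with a gripper value outside its range is refused whole. The fingers move at their own pace and stop on an object; "grip_force" is the grip in N (left out, the last holds). Time passes only in rows, so rows that repeat a pose let the fingers close. It gives the time, the measured TCP pose, the force and the opening at its end, in the units of the state.
- sensors.observe(): the state, without advancing time (a new reading comes with each control period).
- viewer.snapshot(name): name is "side" or "top" or "wrist"; returns a dict with "color" (384x512x3 uint8, red, green, blue), "vertical_fov" (degrees; the focal length in pixels is half the picture's height over the tangent of half this angle, whatever the lens; pixels are square), "cx", "cy" (the principal point, pixels), "pose" (4x4, takes a point from camera to world coordinates); the wrist camera has in their place "tool_from_camera" (4x4, takes a point from camera to tool coordinates, whose origin is the TCP and whose axes are the tool frame's). Camera axes: x right, y down, z forward; pixel columns grow to the right and rows downward; lengths in m; the calibration is good to about 2 mm. A picture is of the moment at which its call begins: read the wrist's pose just before it. There is no depth.
- order.sign_off(): hands the job in, once; it reports no verdict.
Trained networks look in the newest picture that a camera, given by its name, has taken for a name from the list of things; names that differ only in an ending like _2 or _b are one class to them, and where a whole thing is asked for, a point or a joint stands for the part that bears it (a point fixed in the world has none). Each returns a list of dicts, best first, with "confidence" (0 to 1); they miss things now and then, are a little off and sometimes report something else, mostly with a low value. They report only what shows in the picture. A call takes as long as a camera call. They do not tell look-alikes from the thing itself.
- viewer.find_in(camera, name): "centre" ([column, row] in pixels, amid what is visible of it).
The state is a dict: "clock": time; "q": joint angles; "dq": joint speeds; "effort": joint torques, N m; "eef_pos": TCP position; "eef_rot": TCP orientation; "wrist_force": force on the tool from outside, world axes, zero at the start; "wrist_torque": the same for the moment, N m; "grip_width": opening from 0.0 (shut) to 1.0 (fully open).
Only numpy, scipy, OpenCV 4.12 (cv2) and the standard library are available. Lean on these libraries where they do the work, as an engineer would, in place of code of your own. Each camera call takes 0.05 s, during which the arm holds its last target. There are 200 camera calls.

## Working session

There is one attempt and no reset: what is moved stays moved. The work goes in short steps, Python scripts to look and compute and a tool call to move; the robot and the scene stay as the last step left them, time stands still between calls to the robot, and variables do not carry over. Pictures are saved under pics/ and viewed, about 8 in all and at most 12, crops included, and the job is handed in when it is done.

Besides the shell and the picture viewer there is one more tool, called as a command line: name --argument value ..., lists and objects as JSON in quotes. step_arm: Moves the arm, as the interface text tells. Its arguments: {"type":"object","properties":{"increments":{"type":"array"},"grip_force":{"type":"number"}},"required":["increments"]}

```bash
ls; mkdir -p pics; python3 - <<'E'
from station import sensors, viewer, order, r
import cv2,numpy as np
s=sensors.observe(); print({k:np.round(v,3).tolist() for k,v in s.items()}); print(r.nose_length)
for n in("top","side"):
    d=viewer.snapshot(n); cv2.imwrite(f"pics/{n}0.png",d["color"][:,:,::-1]); print(n,d["vertical_fov"],d["cx"],d["cy"],np.round(d["pose"],4).tolist(),[k for k in d])
    for k in("pot","stapler","pad","tray","marker","remover","jar","rack"):
        print(k,[(np.round(e["centre"]).tolist(),round(e["confidence"],2)) for e in viewer.find_in(n,k)][:4])
a,b=[cv2.imread(f"pics/{n}0.png") for n in("top","side")]
cv2.imwrite("pics/a.png",cv2.resize(a,(800,600)))
E
```

```text
pics
{'clock': 0.0, 'q': [-1.273, 0.478, 0.022, 1.556, -0.012, 1.109, -0.083], 'dq': [0.0, 0.001, -0.001, -0.001, 0.001, 0.001, 0.0], 'effort': [-0.0, -59.645, 1.608, -28.12, 0.012, 0.01, 0.0], 'eef_pos': [0.266, 0.62, 0.219], 'eef_rot': [0.693, 0.142, 0.693, -0.143], 'wrist_force': [-0.13, -0.0, 0.107], 'wrist_torque': [-0.025, -0.051, 0.01], 'grip_width': 0.999}
0.025
top 47.47142222394727 264.83541973234907 197.6088685727236 [[0.0001, -0.9852, 0.1713, 0.346], [-0.9999, 0.0017, 0.0105, -0.0078], [-0.0106, -0.1713, -0.9852, 1.221], [0.0, 0.0, 0.0, 1.0]] ['color', 'vertical_fov', 'cx', 'cy', 'pose']
pot [([263.0, 195.0], 0.9)]
stapler [([133.0, 216.0], 0.89)]
pad [([151.0, 213.0], 0.78), ([324.0, 242.0], 0.61)]
tray [([384.0, 302.0], 0.9), ([393.0, 202.0], 0.85)]
marker [([325.0, 241.0], 0.7)]
remover [([208.0, 200.0], 0.74), ([278.0, 115.0], 0.49)]
jar [([185.0, 122.0], 0.62), ([135.0, 215.0], 0.46)]
rack [([279.0, 115.0], 0.64), ([185.0, 122.0], 0.48)]
side 48.20137895766501 260.12681363252676 191.4756466519112 [[0.7699, -0.4913, 0.4072, 0.1091], [-0.6381, -0.5865, 0.4988, -0.5347], [-0.0062, -0.6439, -0.7651, 0.8802], [0.0, 0.0, 0.0, 1.0]] ['color', 'vertical_fov', 'cx', 'cy', 'pose']
pot [([261.0, 190.0], 0.73)]
stapler [([170.0, 133.0], 0.6)]
pad []
tray [([267.0, 367.0], 0.6), ([366.0, 302.0], 0.59)]
marker [([266.0, 272.0], 0.58)]
remover [([223.0, 165.0], 0.61)]
jar [([265.0, 116.0], 0.89), ([181.0, 142.0], 0.34)]
rack [([342.0, 154.0], 0.78)]
```

View pics/a.png

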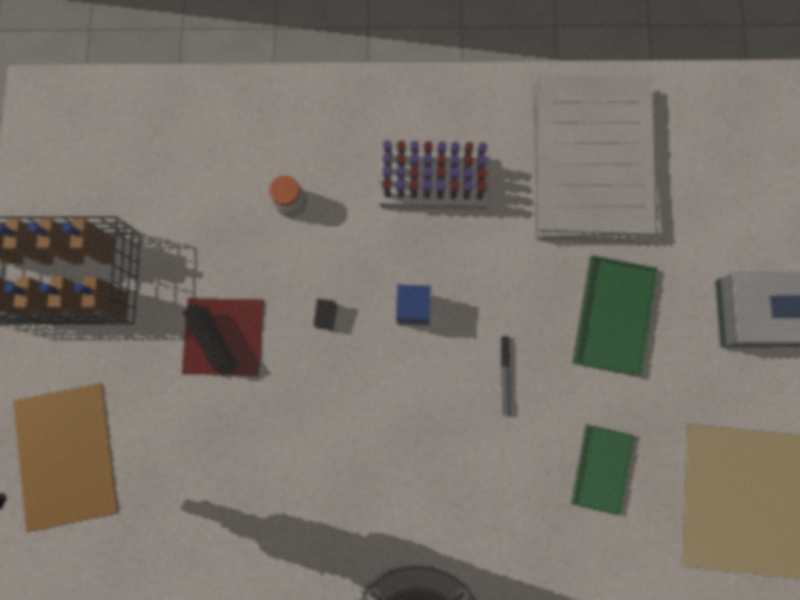

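View pics/side0.png

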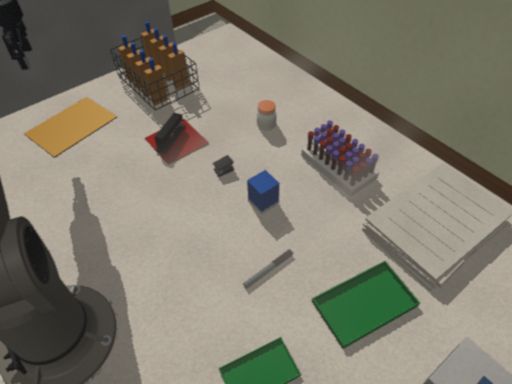

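The top view (800 px scale) shows the stapler on the red pad at (223,337), the pot at (413,305), the remover at (326,314) and the marker at (507,375). There are two green trays, at (616,315) and (604,469). I'll measure the trays and the other objects next.

```bash
cat > h.py <<'E'
from station import sensors, viewer, order, r
import cv2,numpy as np
from scipy.spatial.transform import Rotation as R
def toolpose(s=None):
    s=s or sensors.observe(); T=np.eye(4); q=s["eef_rot"]; T[:3,:3]=R.from_quat([q[1],q[2],q[3],q[0]]).as_matrix(); T[:3,3]=s["eef_pos"]; return T
def cam(n):
    T=toolpose(); d=viewer.snapshot(n)
    if n=="wrist": d["pose"]=T@d["tool_from_camera"]
    d["f"]=192/np.tan(np.radians(d["vertical_fov"])/2); return d
def w(d,px,z):
    px=np.atleast_2d(px).astype(float); c=np.c_[(px[:,0]-d["cx"])/d["f"],(px[:,1]-d["cy"])/d["f"],np.ones(len(px))]@d["pose"][:3,:3].T
    o=d["pose"][:3,3]; return o+c*((z-o[2])/c[:,2])[:,None]
def proj(d,P):
    P=np.atleast_2d(P); c=(P-d["pose"][:3,3])@d["pose"][:3,:3]; return np.c_[c[:,0]/c[:,2]*d["f"]+d["cx"],c[:,1]/c[:,2]*d["f"]+d["cy"]]
def blobs(d,kind,amin=60):
    c=d["color"].astype(int); a,g,b=c[...,0],c[...,1],c[...,2]
    m={"red":(a>1.6*g)&(a>1.6*b)&(a>50),"green":(g>1.4*a)&(g>1.3*b),"blue":(b>1.5*a)&(b>1.4*g),"black":c.max(2)<60}[kind].astype(np.uint8)
    cs,_=cv2.findContours(m,cv2.RETR_EXTERNAL,cv2.CHAIN_APPROX_NONE); return [x[:,0] for x in cs if cv2.contourArea(x)>amin]
def rect(P):
    (c,s,a)=cv2.minAreaRect((P[:,:2]*1000).astype(np.float32)); return np.round([*c,*s,a],1).tolist()
E
python3 - <<'E'
from h import *
d=cam("top")
for k,z in(("red",.004),("green",.018),("blue",.082),("black",.04)):
    for c in blobs(d,k): print(k,c.mean(0).round(),rect(w(d,c,z)))
E
```

```text
red [125. 228.] [469.0, 404.0, 95.4, 49.3, 34.5]
red [151. 211.] [514.7, 348.4, 132.4, 119.5, 89.9]
red [182. 122.] [784.0, 247.5, 47.2, 45.9, 89.8]
green [386. 300.] [275.3, -320.4, 78.4, 131.9, 78.7]
green [393. 202.] [543.7, -354.0, 116.4, 193.3, 78.4]
blue [264. 193.] [555.2, 5.3, 50.6, 56.6, 89.9]
black [266. 380.] [79.9, 0.5, 19.4, 99.7, 0.1]
black [135. 217.] [497.8, 361.4, 141.9, 49.9, 33.2]
black [208. 201.] [542.5, 160.6, 31.1, 45.9, 84.1]
black [ 37. 193.] [565.9, 625.0, 236.6, 79.9, 89.0]
black [ 64. 156.] [669.6, 569.3, 81.6, 44.4, 60.5]
black [ 27. 156.] [674.2, 673.2, 150.6, 69.7, 89.9]
```

```bash
python3 - <<'E'
from h import *
d=cam("top")
P=np.vstack([w(d,c,.004) for c in blobs(d,"red",15) if c[:,0].max()<175]); print("pad",rect(P))
c=[x for x in blobs(d,"black") if abs(x.mean(0)-[135,217]).max()<8][0]
for z in(.03,.057):print("st",rect(w(d,c,z)))
print(toolpose().round(3)); 
d=cam("wrist");print(d["tool_from_camera"].round(3).tolist(),d["vertical_fov"])
T=toolpose(); print("shift mm",(T[:3,:3].T@(np.array([.50,.36,.25])-T[:3,3])*1000).round())
im=d["color"]; t=cam("top")["color"][180:250,100:190]
s=cam("side")["color"][90:230,130:300]
a=cam("top")["color"][150:340,340:430]
g=lambda i,W:cv2.resize(i,(W,600),interpolation=cv2.INTER_CUBIC)
cv2.imwrite("pics/c1.png",np.hstack([g(a,300),g(s,500)])[:,:,::-1])
E
```

```text
pad [509.2, 350.9, 135.7, 133.8, 88.7]
st [499.8, 362.7, 144.1, 46.7, 33.7]
st [496.3, 354.3, 140.8, 45.6, 33.7]
[[-0.     0.395  0.919  0.266]
 [-0.     0.919 -0.395  0.62 ]
 [-1.    -0.    -0.     0.22 ]
 [ 0.     0.     0.     1.   ]]
[[-0.001, -0.301, 0.953, -0.154], [1.0, -0.0, 0.0, -0.0], [0.0, 0.953, 0.301, -0.078], [0.0, 0.0, 0.0, 1.0]] 65.49459823330756
shift mm [ -30. -147.  317.]
```

View pics/c1.png

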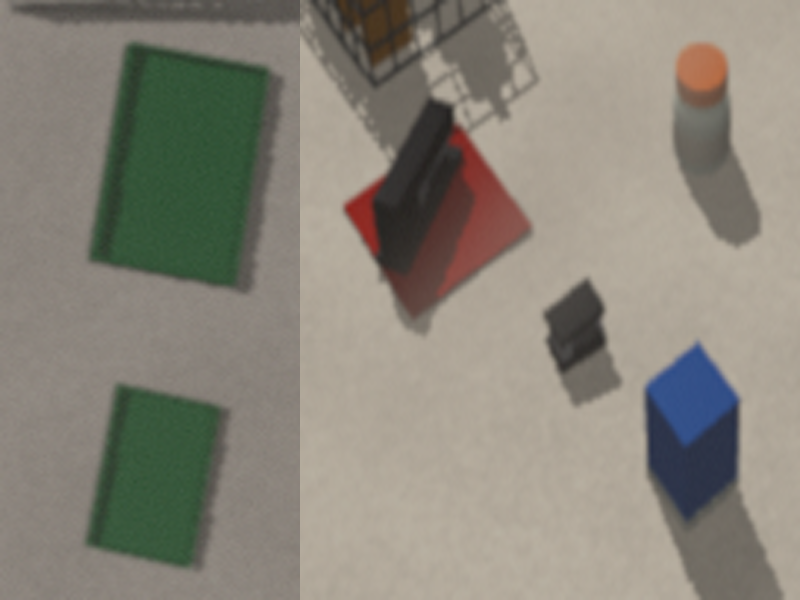

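The crop confirms the trays. The one at (384,302) px measures only 132x78 mm. The one at (393,202) px measures 193x116 mm across the rim, so it is the 200x120 tray. The stapler lies diagonally on the pad. Next I'll go above it.

```bash
cat >> h.py <<'E'
def rot(tilt_az,tilt,yaz):
    """tool rotation: t tilted `tilt` deg from down toward azimuth tilt_az; y as near as possible to azimuth yaz (horizontal)"""
    a,b,c=np.radians([tilt_az,tilt,yaz]); x=np.array([np.sin(b)*np.cos(a),np.sin(b)*np.sin(a),-np.cos(b)])
    y=np.array([np.cos(c),np.sin(c),0]); y-=x*(x@y); y/=np.linalg.norm(y); return np.c_[x,y,np.cross(x,y)]
def plan(*targets,T=None):
    """targets: (pos, Rmat). prints calls: shift mm, rotvec in the frame at the start of each call"""
    T=toolpose() if T is None else T
    for p,Rm in targets:
        dR=R.from_matrix(T[:3,:3].T@Rm).as_rotvec(); dp=np.array(p)-T[:3,3]
        n=max(1,int(np.ceil(max(np.linalg.norm(dp)/.18,np.linalg.norm(dR)/.56)-.02)))
        for k in range(n):
            s=(T[:3,:3].T@dp*1000/n).round(); v=(dR/n).round(3); print(f"  [{s[0]:.0f}, {s[1]:.0f}, {s[2]:.0f}, {v[0]}, {v[1]}, {v[2]}]")
            T=T.copy(); T[:3,3]+=T[:3,:3]@s/1000; T[:3,:3]=T[:3,:3]@R.from_rotvec(v).as_matrix()
        print("--")
E
python3 - <<'E'
from h import *
plan(([.48,.34,.27],rot(0,0,123.7)))
E
```

```text
[-25, -87, 153, -0.497, 0.0, 0.0]
  [-25, -149, 94, -0.497, 0.0, 0.0]
--
```

step_arm --increments '[1,-25,-87,153,-0.497,0,0,1,-25,-87,153,-0.497,0,0,1,-25,-87,153,-0.497,0,0,1,-25,-87,153,-0.497,0,0,1,-25,-87,153,-0.497,0,0]'

```text
clock: 1.62
eef_pos: [0.3791, 0.4734, 0.2461]
eef_rot: [0.708, -0.032, 0.705, 0.031]
wrist_force: [1.0, -0.9, 0.3]
grip_width: 1.004
```

step_arm --increments '[1,-25,-149,94,-0.497,0,0,1,-25,-149,94,-0.497,0,0,1,-25,-149,94,-0.497,0,0,1,-25,-149,94,-0.497,0,0,1,-25,-149,94,-0.497,0,0]'

```text
clock: 2.03
eef_pos: [0.4886, 0.3296, 0.2726]
eef_rot: [0.678, -0.206, 0.675, 0.203]
wrist_force: [1.2, 0.2, 0.0]
grip_width: 0.993
```

```bash
python3 - <<'E'
from h import *
s=sensors.observe();print(np.round(s["q"],3),s["clock"]);print(toolpose().round(3))
d=cam("wrist"); cv2.imwrite("pics/w1.png",d["color"][:,:,::-1])
print([(e["centre"],e["confidence"]) for e in viewer.find_in("wrist","stapler")])
E
```

```text
[-0.669  0.291 -0.042  1.705  0.019  1.144  1.441] 2.0333
[[ 0.005 -0.554  0.832  0.489]
 [-0.003  0.832  0.554  0.33 ]
 [-1.    -0.005  0.003  0.273]
 [ 0.     0.     0.     1.   ]]
[([272.1, 177.9], 0.6), ([18.5, 68.2], 0.37)]
```

View pics/w1.png

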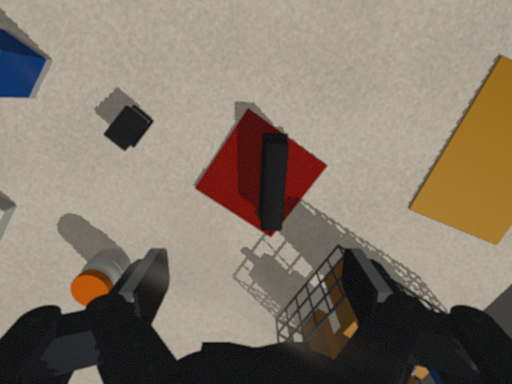

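The wrist view shows the stapler at (273,182), almost along the image columns. The pad corners are at (250,109), (326,165), (269,236) and (196,186). The basket is beyond the pad at (350,300).

```bash
python3 - <<'E'
from h import *
d=cam("wrist")
c=[x for x in blobs(d,"black") if abs(x.mean(0)-[273,182]).max()<12][0]
print("st top",rect(w(d,c,.056)),c.min(0),c.max(0))
for z in (.056,.045):print(w(d,[[274,136],[271,229],[263,180],[286,180]],z).round(4)[:,:2].tolist())
p=w(d,[[249,109],[326,165],[269,236],[196,186]],.004);print("pad",p.round(3).tolist(),p.mean(0).round(4))
t=cam("top")
print("pad in top",proj(t,p).round(1).tolist())
E
```

```text
st top [499.2, 361.9, 130.8, 34.3, 31.6] [261 132] [290 230]
[[0.4495, 0.3277], [0.5546, 0.3939], [0.5034, 0.3471], [0.4873, 0.3718]]
[[0.4502, 0.3289], [0.5585, 0.3971], [0.5057, 0.3489], [0.4891, 0.3743]]
pad [[0.442, 0.285, 0.004], [0.446, 0.419, 0.004], [0.585, 0.413, 0.004], [0.576, 0.278, 0.004]] [0.5121 0.3487 0.004 ]
pad in top [[164.7, 238.8], [116.7, 237.0], [121.7, 188.5], [168.9, 191.4]]
```

```bash
python3 - <<'E'
from h import *
Q=rot(0,0,122); plan(([.499,.361,.13],Q),([.499,.361,.055],Q))
E
```

```text
[142, 17, 26, 0.024, 0.002, 0.003]
--
  [75, -0, -0, 0.0, 0.001, 0.0]
--
```

step_arm --increments '[0.65,142,17,26,0.024,0.002,0.003,0.65,142,17,26,0.024,0.002,0.003,0.65,142,17,26,0.024,0.002,0.003,0.65,142,17,26,0.024,0.002,0.003,0.65,142,17,26,0.024,0.002,0.003]'

```text
clock: 2.65
eef_pos: [0.4947, 0.3619, 0.1243]
eef_rot: [0.676, -0.197, 0.682, 0.195]
wrist_force: [-0.7, -0.1, 0.4]
grip_width: 0.65
```

```bash
python3 - <<'E'
from h import *
s=sensors.observe();print(s["clock"],s["grip_width"],s["wrist_force"])
d=cam("wrist"); cv2.imwrite("pics/w2.png",d["color"][:,:,::-1])
plan(([.499,.361,.055],rot(0,0,122)))
P=[[.499+a*np.cos(np.radians(32)),.361+a*np.sin(np.radians(32)),.056] for a in(-.065,0,.065)];print(proj(d,P).round())
for c in blobs(d,"black",300): print(c.min(0),c.max(0),rect(w(d,c,.056)))
E
```

```text
2.65 0.6496769162269697 [-0.74158226 -0.1370878   0.36613751]
  [72, -2, 2, 0.003, -0.005, -0.0]
--
[[251. 123.]
 [251. 208.]
 [251. 279.]]
[  0 241] [511 383] [585.4, 419.9, 150.9, 494.4, 32.2]
[236 126] [275 277] [497.1, 363.5, 125.9, 29.4, 31.1]
[ 0 87] [ 66 158] [532.2, 187.2, 40.3, 55.6, 82.4]
```

View pics/w2.png

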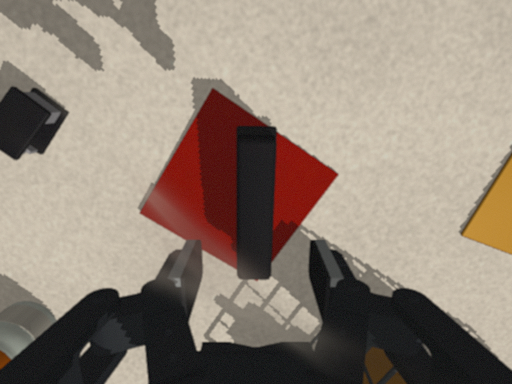

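The stapler is centred between the jaws (columns 236–275, jaw centre about 256) and aligned with them. I'll descend and grip.

step_arm --increments '[0.65,20,-1,1,0,-0.005,0,0.65,40,-2,2,0,-0.005,0,0.65,60,-2,2,0,-0.005,0,0.65,71,-2,2,0,-0.005,0,0.65,71,-2,2,0,-0.005,0]' --grip_force 40

```text
clock: 3.12
eef_pos: [0.4979, 0.3615, 0.0559]
eef_rot: [0.679, -0.196, 0.68, 0.196]
wrist_force: [-0.3, 0.6, -0.6]
grip_width: 0.649
```

step_arm --increments '[0,0,0,0,0,0,0,0,0,0,0,0,0,0,0,0,0,0,0,0,0,0,0,0,0,0,0,0,0,0,0,0,0,0,0]'

```text
clock: 3.53
eef_pos: [0.4983, 0.3619, 0.0568]
eef_rot: [0.679, -0.196, 0.679, 0.196]
wrist_force: [-0.2, -0.5, -0.1]
grip_width: 0.001
```

```bash
python3 - <<'E'
from h import *
s=sensors.observe();print(s["clock"],s["grip_width"],s["wrist_force"],s["eef_pos"])
T=toolpose(); Q=T[:3,:3]
plan((T[:3,3]+[0,0,.09],Q),([.544,-.354,.145],rot(0,0,78.4)))
E
```

```text
3.5333 0.0009496519908182372 [-0.18199644 -0.53795218 -0.09474512] [0.49834976 0.36186853 0.05684279]
  [-90, 0, -0, 0.0, 0.0, 0.0]
--
  [0, -157, -86, 0.191, -0.0, -0.0]
  [0, -171, -54, 0.191, -0.0, -0.0]
  [0, -178, -21, 0.191, -0.0, -0.0]
  [0, -179, 13, 0.191, -0.0, -0.0]
--
```

The jaws shut fully, so they missed. I'll look at what happened.

```bash
python3 - <<'E'
from h import *
d=cam("wrist");t=cam("side")
a=t["color"][70:170,110:240]
cv2.imwrite("pics/c2.png",np.hstack([cv2.resize(d["color"],(430,384)),cv2.resize(a,(370,384))])[:,:,::-1])
E
```

```text
(no output)
```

View pics/c2.png

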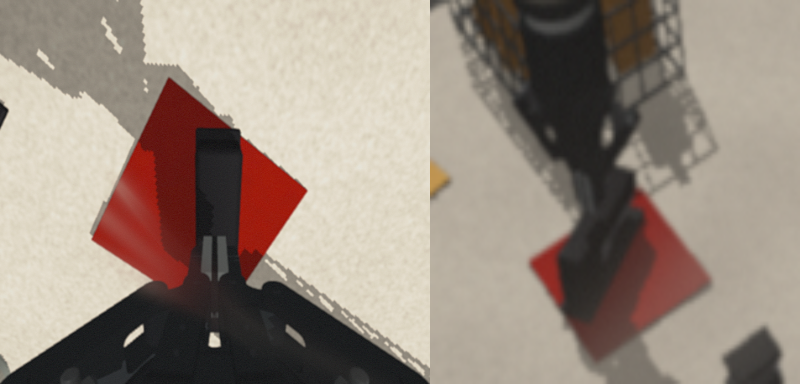

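```bash
python3 - <<'E'
from h import *
d=cam("wrist");t=cam("side");T=toolpose()
P=[(T@[.025,0,0,1])[:3],(T@[0,0,0,1])[:3]]+[[.499+a*np.cos(np.radians(32)),.361+a*np.sin(np.radians(32)),z] for z in(.004,.056) for a in(-.065,0,.065)]
u=proj(d,P);v=proj(t,P);print(u.round(),v.round())
def mk(im,pts,x0,y0,s,W,H):
    c=cv2.resize(np.ascontiguousarray(im[y0:y0+int(H/s),x0:x0+int(W/s)]),(W,H),interpolation=cv2.INTER_CUBIC)
    c=np.clip(c.astype(float)*1.6,0,255).astype(np.uint8)
    for i,p in enumerate(pts): cv2.circle(c,(int((p[0]-x0)*s),int((p[1]-y0)*s)),3,(255,255,0) if i<2 else (0,255,255) if i<5 else (0,255,0),-1)
    return c
cv2.imwrite("pics/c3.png",np.hstack([mk(d["color"],u,156,100,2,400,560),mk(t["color"],v,130,90,5,400,560)])[:,:,::-1])
E
```

```text
[[254. 225.]
 [254. 242.]
 [253. 120.]
 [253. 211.]
 [253. 287.]
 [252. 127.]
 [252. 243.]
 [252. 335.]] [[169. 133.]
 [167. 127.]
 [161. 155.]
 [171. 140.]
 [180. 126.]
 [157. 142.]
 [168. 127.]
 [177. 113.]]
```

View pics/c3.png

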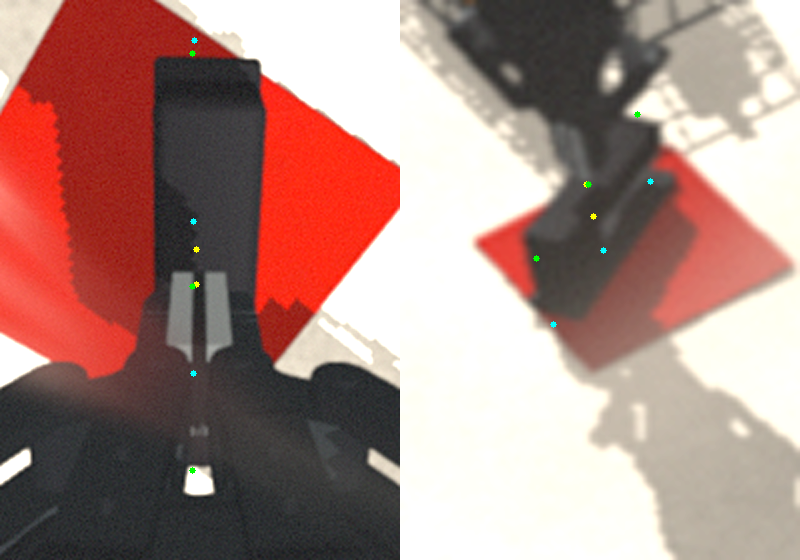

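```bash
python3 - <<'E'
from h import *
print({k:getattr(r,k) for k in dir(r) if not k.startswith('_')}, cam("wrist")["cy"])
E
```

```text
{'MotionError': <class 'station.MotionError'>, 'nose_length': 0.025} 194.1808693111389
```

step_arm --increments '[0,-30,0,0,0,0,0,0,-40,0,0,0,0,0,0.65,-40,0,0,0,0,0,0.65,-40,0,0,0,0,0,0.65,-40,0,0,0,0,0]'

```text
clock: 4.2
eef_pos: [0.4976, 0.3612, 0.0953]
eef_rot: [0.678, -0.196, 0.68, 0.196]
wrist_force: [-0.5, -0.4, 0.6]
grip_width: 0.421
```

step_arm --increments '[0.65,20,0,0,0,0,0,0.65,40,0,0,0,0,0,0.65,45,0,0,0,0,0,0.65,50,0,0,0,0,0,0.65,50,0,0,0,0,0]'

```text
clock: 4.62
eef_pos: [0.4968, 0.3606, 0.044]
eef_rot: [0.678, -0.197, 0.681, 0.196]
wrist_force: [0.2, 0.1, 0.3]
grip_width: 0.648
```

step_arm --increments '[0.65,5,0,0,0,0,0,0,5,0,0,0,0,0,0,5,0,0,0,0,0,0,5,0,0,0,0,0,0,5,0,0,0,0,0]'

```text
clock: 5.03
eef_pos: [0.497, 0.361, 0.0397]
eef_rot: [0.678, -0.197, 0.681, 0.196]
wrist_force: [-1.0, -0.2, 1.9]
grip_width: 0.331
```

It gripped at 28 mm with the TCP at 0.040. So the fingertips reach about 20 mm less far than stated, which agrees with where the tips show in the wrist view. I'll regrip slightly deeper, then lift a little.

step_arm --increments '[0.6,0,0,0,0,0,0,0.6,0,0,0,0,0,0,0.6,3,0,0,0,0,0,0.6,6,0,0,0,0,0,0.6,6,0,0,0,0,0]' --grip_force 60

```text
clock: 5.45
eef_pos: [0.4965, 0.3606, 0.0329]
eef_rot: [0.678, -0.197, 0.681, 0.196]
wrist_force: [0.1, -0.6, 0.3]
grip_width: 0.595
```

step_arm --increments '[0,0,0,0,0,0,0,0,0,0,0,0,0,0,0,0,0,0,0,0,0,0,0,0,0,0,0,0,0,0,0,0,0,0,0]'

```text
clock: 5.87
eef_pos: [0.4963, 0.3607, 0.0329]
eef_rot: [0.678, -0.197, 0.681, 0.196]
wrist_force: [-1.0, 0.4, 0.7]
grip_width: 0.331
```

step_arm --increments '[0,-5,0,0,0,0,0,0,-15,0,0,0,0,0,0,-30,0,0,0,0,0,0,-50,0,0,0,0,0,0,-50,0,0,0,0,0]'

```text
clock: 6.28
eef_pos: [0.4988, 0.3623, 0.0871]
eef_rot: [0.68, -0.196, 0.679, 0.196]
wrist_force: [0.9, 0.5, -1.7]
grip_width: 0.332
```

```bash
python3 - <<'E'
from h import *
s=sensors.observe();print(s["clock"],s["grip_width"],s["wrist_force"],s["wrist_torque"])
d=cam("wrist");t=cam("side")
cv2.imwrite("pics/c4.png",np.hstack([cv2.resize(np.clip(d["color"].astype(float)*1.5,0,255),(480,360)),cv2.resize(np.clip(t["color"][80:180,120:209]*1.5,0,255),(320,360))])[:,:,::-1])
E
```

```text
6.2833 0.3322849205776411 [ 0.92466104  0.52410329 -1.73494367] [ 0.02551261 -0.03528726  0.0179199 ][ WARN:0@1.803] global loadsave.cpp:1063 imwrite_ Unsupported depth image for selected encoder is fallbacked to CV_8U.
```

View pics/c4.png

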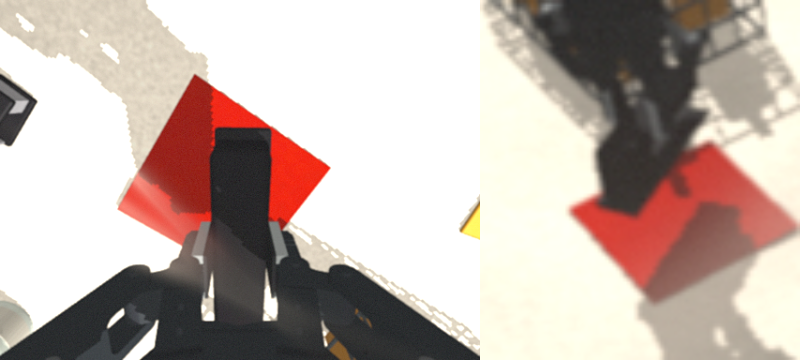

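The stapler is held level and clear of the pad. I'll carry it to the tray.

```bash
python3 - <<'E'
from h import *
T=toolpose(); plan((T[:3,3]+[0,0,.08],T[:3,:3]),([.544,-.354,.165],rot(0,0,78.4)))
E
```

```text
[-80, 0, -0, 0.0, 0.0, 0.0]
--
  [-0, -157, -86, 0.191, -0.001, 0.0]
  [-0, -171, -54, 0.191, -0.001, 0.0]
  [-0, -178, -21, 0.191, -0.001, 0.0]
  [-0, -179, 14, 0.191, -0.001, 0.0]
--
```

step_arm --increments '[0,-20,0,0,0,0,0,0,-40,0,0,0,0,0,0,-60,0,0,0,0,0,0,-80,0,0,0,0,0,0,-80,0,0,0,0,0]'

```text
clock: 6.8
eef_pos: [0.499, 0.3624, 0.1668]
eef_rot: [0.68, -0.196, 0.679, 0.197]
wrist_force: [0.4, 1.4, -1.8]
grip_width: 0.329
```

step_arm --increments '[0,0,-31,-17,0.038,0,0,0,0,-63,-34,0.076,0,0,0,0,-94,-52,0.115,0,0,0,0,-126,-69,0.153,0,0,0,0,-157,-86,0.191,0,0]'

```text
clock: 7.22
eef_pos: [0.5088, 0.1813, 0.1647]
eef_rot: [0.695, -0.13, 0.695, 0.13]
wrist_force: [-0.3, 0.1, -1.2]
grip_width: 0.328
```

step_arm --increments '[0,0,-34,-11,0.038,0,0,0,0,-68,-22,0.076,0,0,0,0,-103,-32,0.115,0,0,0,0,-137,-43,0.153,0,0,0,0,-171,-54,0.191,0,0]'

```text
clock: 7.63
eef_pos: [0.5189, 0.0004, 0.1631]
eef_rot: [0.703, -0.062, 0.705, 0.062]
wrist_force: [0.1, 1.0, -2.1]
grip_width: 0.329
```

step_arm --increments '[0,0,-36,-4,0.038,0,0,0,0,-71,-8,0.076,0,0,0,0,-107,-13,0.115,0,0,0,0,-142,-17,0.153,0,0,0,0,-178,-21,0.191,0,0]'

```text
clock: 8.05
eef_pos: [0.5282, -0.1799, 0.1613]
eef_rot: [0.705, 0.006, 0.709, -0.006]
wrist_force: [0.9, -0.5, -2.6]
grip_width: 0.332
```

step_arm --increments '[0,0,-36,3,0.038,0,0,0,0,-72,6,0.076,0,0,0,0,-107,8,0.115,0,0,0,0,-143,11,0.153,0,0,0,0,-179,14,0.191,0,0]'

```text
clock: 8.47
eef_pos: [0.5381, -0.3603, 0.1591]
eef_rot: [0.7, 0.074, 0.706, -0.074]
wrist_force: [1.2, -0.3, -1.9]
grip_width: 0.333
```

```bash
python3 - <<'E'
from h import *
s=sensors.observe();print(s["clock"],s["grip_width"],s["wrist_force"],s["eef_pos"])
d=cam("wrist")
for c in blobs(d,"green",300): print(c.min(0),c.max(0),rect(w(d,c,.018)))
Q=rot(0,0,78.4);plan(([.544,-.354,.06],Q),([.544,-.354,.035],Q))
E
```

```text
8.4667 0.3333807281323215 [ 1.21330562 -0.30132231 -1.9292438 ] [ 0.53812013 -0.36032684  0.15914547]
[199  85] [325 257] [537.0, -353.5, 118.5, 179.2, 78.2]
  [100, 18, 5, -0.016, -0.006, 0.008]
--
  [25, 0, -0, -0.0, -0.0, 0.0]
--
```

step_arm --increments '[0,30,0,0,0,0,0,0,30,0,0,0,0,0]'

```text
clock: 8.68
eef_pos: [0.5317, -0.3709, 0.1235]
eef_rot: [0.697, 0.076, 0.708, -0.081]
wrist_force: [-1.9, 1.2, -5.1]
grip_width: 0.333
```

```bash
python3 - <<'E'
from h import *
print(toolpose().round(3))
Q=rot(0,0,78.4);plan(([.544,-.354,.06],Q),([.544,-.354,.035],Q))
E
```

```text
[[-0.017  0.221  0.975  0.532]
 [-0.005  0.975 -0.221 -0.371]
 [-1.    -0.008 -0.015  0.124]
 [ 0.     0.     0.     1.   ]]
  [63, 20, 9, -0.02, -0.015, 0.008]
--
  [25, -0, 0, -0.0, -0.0, 0.0]
--
```

step_arm --increments '[0,12,10,4,-0.01,-0.008,0.004,0,24,20,9,-0.02,-0.015,0.008,0,36,20,9,-0.02,-0.015,0.008,0,48,20,9,-0.02,-0.015,0.008,0,50,20,9,-0.02,-0.015,0.008]'

```text
clock: 9.1
eef_pos: [0.5423, -0.3526, 0.0705]
eef_rot: [0.702, 0.072, 0.705, -0.071]
wrist_force: [-0.1, -0.4, -2.5]
grip_width: 0.33
```

step_arm --increments '[0,0,0,0,0,0,0,0,0,0,0,0,0,0]'

```text
clock: 9.27
eef_pos: [0.5417, -0.3529, 0.0703]
eef_rot: [0.702, 0.072, 0.705, -0.071]
wrist_force: [0.2, 0.5, -3.4]
grip_width: 0.33
```

```bash
python3 - <<'E'
from h import *
print(toolpose().round(3))
Q=rot(0,0,78.4);plan(([.544,-.354,.035],Q))
E
```

```text
[[-0.005  0.201  0.979  0.542]
 [ 0.001  0.98  -0.201 -0.353]
 [-1.     0.    -0.006  0.07 ]
 [ 0.     0.     0.     1.   ]]
  [35, -1, 3, -0.0, -0.006, -0.0]
--
```

step_arm --increments '[0,9,0,1,0,-0.006,0,0,18,-1,2,0,-0.006,0,0,26,-1,3,0,-0.006,0,0,32,-1,3,0,-0.006,0,0,35,-1,3,0,-0.006,0]'

```text
clock: 9.68
eef_pos: [0.5437, -0.3541, 0.0339]
eef_rot: [0.703, 0.072, 0.704, -0.071]
wrist_force: [-0.9, 0.0, -2.4]
grip_width: 0.331
```

step_arm --increments '[0,0,0,0,0,0,0,0,1,0,0,0,0,0,0,2,0,0,0,0,0]'

```text
clock: 9.93
eef_pos: [0.5436, -0.3539, 0.0329]
eef_rot: [0.703, 0.072, 0.704, -0.071]
wrist_force: [-5.3, 4.6, 13.6]
grip_width: 0.334
```

step_arm --increments '[0.6,0,0,0,0,0,0,0.6,0,0,0,0,0,0,0.6,0,0,0,0,0,0,0.6,-10,0,0,0,0,0,0.6,-30,0,0,0,0,0]'

```text
clock: 10.35
eef_pos: [0.5422, -0.353, 0.0615]
eef_rot: [0.702, 0.073, 0.705, -0.07]
wrist_force: [0.5, -0.6, -0.0]
grip_width: 0.598
```

step_arm --increments '[0.6,-40,0,0,0,0,0,0.6,-80,0,0,0,0,0,1,-120,0,0,0,0,0,1,-150,0,0,0,0,0,1,-150,0,0,0,0,0]'

```text
clock: 10.77
eef_pos: [0.5463, -0.3563, 0.2202]
eef_rot: [0.706, 0.071, 0.701, -0.072]
wrist_force: [0.5, -1.0, 0.4]
grip_width: 0.99
```

```bash
python3 - <<'E'
from h import *
s=sensors.observe();print(s["q"].round(3) if hasattr(s["q"],"round") else s["q"])
d=cam("wrist")
for k,z in(("green",.018),("black",.056)):
    for c in blobs(d,k,300): print(k,c.min(0),c.max(0),rect(w(d,c,z)))
t=cam("side")
for k in("pot",): 
    cam("top");print([(e["centre"],e["confidence"]) for e in viewer.find_in("top",k)])
A=rot(-90,45,180);B=rot(-90,45,0)
print("y=180");plan(([.5,-.1,.25],rot(0,0,90)),([.555,.06,.17],rot(-90,45,0)))
cv2.imwrite("pics/c5.png",np.hstack([cv2.resize(d["color"],(400,300)),cv2.resize(t["color"][200:384,240:485],(400,300))])[:,:,::-1])
E
```

```text
[ 0.229  0.45   0.352  1.638 -0.173  1.077  1.997]
green [203  79] [309 239] [546.3, -355.3, 118.5, 196.7, 78.3]
black [  0 248] [511 383] [739.1, -396.0, 718.0, 211.7, 78.4]
black [243 114] [273 227] [547.3, -354.1, 31.5, 126.9, 77.6]
black [406   0] [423  99] [458.4, -181.0, 14.4, 90.2, 89.7]
[([262.8, 192.1], 0.63)]
y=180
  [-19, 120, -46, -0.101, -0.003, -0.002]
  [-19, 124, -34, -0.101, -0.003, -0.002]
--
  [20, 40, 14, 0.37, -0.154, -0.153]
  [14, 44, -5, 0.37, -0.154, -0.153]
  [5, 41, -22, 0.37, -0.154, -0.153]
  [-5, 30, -36, 0.37, -0.154, -0.153]
--
```

View pics/c5.png

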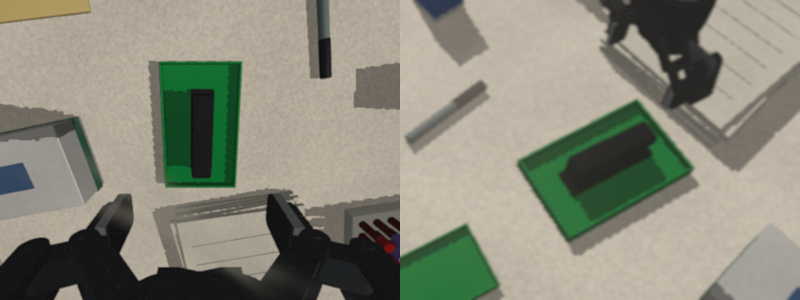

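The stapler lies flat, centred and aligned in the correct tray.

For the pot I'll grasp it with the tool tilted right and rotate 90° to lay it on its side. Then I'll regrasp it and rotate another 90° to stand it mouth up. First I move to the tilted hover pose.

```bash
python3 - <<'E'
from h import *
plan(([.54,-.1,.27],rot(-90,15,45)),([.555,.10,.20],rot(-90,40,0)))
E
```

```text
[-29, 124, -27, 0.299, -0.068, -0.117]
  [-46, 106, -59, 0.299, -0.068, -0.117]
--
  [8, 79, -71, 0.377, -0.207, -0.084]
  [-15, 47, -94, 0.377, -0.207, -0.084]
--
```

step_arm --increments '[1,-6,25,-5,0.06,-0.014,-0.023,1,-12,50,-11,0.12,-0.028,-0.046,1,-17,75,-16,0.18,-0.041,-0.07,1,-23,100,-22,0.24,-0.054,-0.094,1,-29,124,-27,0.299,-0.068,-0.117]'

```text
clock: 11.38
eef_pos: [0.5398, -0.2247, 0.2389]
eef_rot: [0.7, 0.133, 0.667, -0.219]
wrist_force: [0.5, -0.0, 0.1]
grip_width: 1.001
```

step_arm --increments '[1,-9,21,-12,0.06,-0.014,-0.023,1,-18,42,-24,0.12,-0.028,-0.046,1,-28,64,-35,0.18,-0.041,-0.07,1,-37,85,-47,0.24,-0.054,-0.094,1,-46,106,-59,0.299,-0.068,-0.117]'

```text
clock: 11.8
eef_pos: [0.5378, -0.0971, 0.2679]
eef_rot: [0.679, 0.189, 0.61, -0.362]
wrist_force: [0.7, -0.5, 0.0]
grip_width: 0.999
```

step_arm --increments '[1,2,16,-14,0.075,-0.041,-0.017,1,3,32,-28,0.15,-0.083,-0.034,1,5,47,-43,0.226,-0.124,-0.05,1,6,63,-57,0.3,-0.166,-0.067,1,8,79,-71,0.377,-0.207,-0.084]'

```text
clock: 12.22
eef_pos: [0.5447, 0.0039, 0.2311]
eef_rot: [0.675, 0.249, 0.464, -0.517]
wrist_force: [1.2, 0.7, 0.5]
grip_width: 1.0
```

step_arm --increments '[1,-3,9,-19,0.075,-0.041,-0.017,1,-6,19,-38,0.15,-0.083,-0.034,1,-9,28,-56,0.226,-0.124,-0.05,1,-12,38,-75,0.3,-0.166,-0.067,1,-15,47,-94,0.377,-0.207,-0.084]'

```text
clock: 12.63
eef_pos: [0.5521, 0.1046, 0.1941]
eef_rot: [-0.638, -0.296, -0.296, 0.646]
wrist_force: [-0.0, 0.5, -0.1]
grip_width: 0.999
```

```bash
python3 - <<'E'
from h import *
s=sensors.observe();print(s["clock"],np.round(s["q"],3));print(toolpose().round(3));plan(([.555,.10,.20],rot(-90,40,0)))
d=cam("wrist");cv2.imwrite("pics/w5.png",d["color"][:,:,::-1])
for c in blobs(d,"blue",300): print(c.min(0),c.max(0))
P=[[.555+a,.005+b,z] for z in(0,.082) for a in(-.029,.029) for b in(-.029,.029)]; print(proj(d,P).round().tolist())
E
```

```text
12.6333 [-0.986  0.585  0.509  1.754  0.346  1.259 -0.681]
[[-0.011  1.    -0.004  0.552]
 [-0.65  -0.01  -0.76   0.105]
 [-0.76  -0.006  0.65   0.194]
 [ 0.     0.     0.     1.   ]]
  [-2, 3, 7, -0.004, 0.009, 0.011]
--
[ 67 365] [103 383]
[150 294] [224 359]
[  0 290] [107 338]
[237 111] [294 193]
[[237.0, 140.0], [234.0, 105.0], [282.0, 140.0], [286.0, 104.0], [234.0, 195.0], [230.0, 163.0], [286.0, 195.0], [290.0, 163.0]]
```

View pics/w5.png

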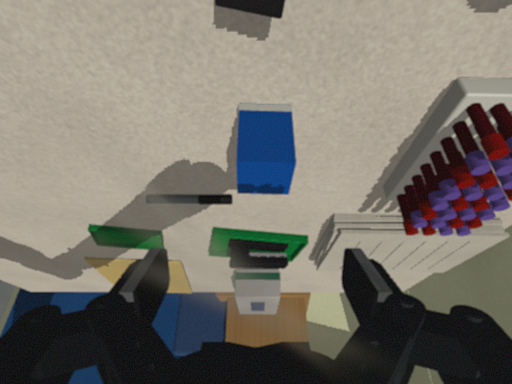

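The wrist view shows the pot upside down, square to the jaws, with its white band at the bottom at row 105 and columns 238–292. That puts it about 5 mm further in x than estimated. I'll approach along the tool axis and grip.

```bash
python3 - <<'E'
from h import *
Q=rot(-90,40,0);plan(([.560,.05,.11],Q),([.560,.003,.053],Q))
E
```

```text
[101, 9, -5, -0.0, 0.01, 0.008]
--
  [74, 0, -1, -0.0, -0.0, 0.0]
--
```

step_arm --increments '[1,25,4,-2,0,0.005,0.004,1,50,9,-5,0,0.01,0.008,1,75,9,-5,0,0.01,0.008,1,100,9,-5,0,0.01,0.008,1,100,9,-5,0,0.01,0.008]' --grip_force 35

```text
clock: 13.1
eef_pos: [0.5563, 0.0451, 0.1077]
eef_rot: [-0.639, -0.295, -0.299, 0.644]
wrist_force: [-0.9, -1.3, -0.3]
grip_width: 0.996
```

step_arm --increments '[1,20,0,-1,0,0,0,1,40,0,-1,0,0,0,1,55,0,-1,0,0,0,1,67,0,-1,0,0,0,1,72,0,-1,0,0,0]'

```text
clock: 13.52
eef_pos: [0.5547, -0.0018, 0.0513]
eef_rot: [-0.639, -0.294, -0.299, 0.645]
wrist_force: [-0.2, -0.3, -0.5]
grip_width: 1.001
```

```bash
python3 - <<'E'
from h import *
s=sensors.observe();print(s["wrist_force"]);print(toolpose().round(3));plan(([.560,.003,.053],rot(-90,40,0)))
d=cam("wrist")
for c in blobs(d,"blue",300): print(c.min(0),c.max(0))
E
```

```text
[-0.18302354 -0.30155396 -0.51995023]
[[-0.011  1.     0.002  0.555]
 [-0.648 -0.005 -0.761 -0.002]
 [-0.761 -0.01   0.648  0.051]
 [ 0.     0.     0.     1.   ]]
  [-5, 5, -3, 0.002, 0.007, 0.011]
--
[ 68 365] [103 383]
[158 334] [219 359]
[205 144] [338 307]
```

step_arm --increments '[1,-1,3,0,0,0.005,0.008,1,-2,7,0,0,0.007,0.011,1,-2,7,0,0,0.007,0.011]'

```text
clock: 13.82
eef_pos: [0.5633, 0.0004, 0.0535]
eef_rot: [0.642, 0.299, 0.299, -0.64]
wrist_force: [-0.2, 0.4, 0.2]
grip_width: 1.006
```

step_arm --increments '[0.4,0,0,0,0,0,0,0.4,0,0,0,0,0,0,0.4,0,0,0,0,0,0,0.4,0,0,0,0,0,0,0.4,0,0,0,0,0,0]'

```text
clock: 14.23
eef_pos: [0.5634, 0.0011, 0.0541]
eef_rot: [0.642, 0.299, 0.299, -0.64]
wrist_force: [-1.9, 2.6, 5.1]
grip_width: 0.681
```

```bash
python3 - <<'E'
from h import *
s=sensors.observe();print(s["wrist_force"]);T=toolpose();print(T.round(3))
np.save("g1.npy",T)
plan((T[:3,3]+[0,0,.08],T[:3,:3]),(T[:3,3]+[0,.02,.08],rot(90,50,0)))
E
```

```text
[-1.94922697  2.61205376  5.111586  ]
[[ 0.003  1.     0.002  0.563]
 [-0.642  0.003 -0.767  0.001]
 [-0.767  0.001  0.642  0.054]
 [ 0.     0.     0.     1.   ]]
  [-61, 0, 51, 0.0, 0.0, 0.0]
--
  [-4, 0, -5, 0.001, 0.523, -0.0]
  [-1, 0, -7, 0.001, 0.523, -0.0]
  [2, 0, -6, 0.001, 0.523, -0.0]
--
```

Gripped at 58 mm. I'll lift it 80 mm and rotate 90° about the jaw axis.

step_arm --increments '[0.4,-8,0,6,0,0,0,0.4,-20,0,17,0,0,0,0.4,-40,0,34,0,0,0,0.4,-61,0,51,0,0,0,0.4,-61,0,51,0,0,0]'

```text
clock: 14.65
eef_pos: [0.5657, 0.0012, 0.1383]
eef_rot: [0.642, 0.302, 0.298, -0.638]
wrist_force: [0.6, -0.4, -1.5]
grip_width: 0.676
```

step_arm --increments '[0.4,-1,0,-1,0,0.1,0,0.4,-2,0,-2,0,0.2,0,0.4,-3,0,-3,0,0.31,0,0.4,-4,0,-4,0,0.42,0,0.4,-4,0,-5,0,0.523,0]'

```text
clock: 15.07
eef_pos: [0.5662, 0.0079, 0.1395]
eef_rot: [0.543, 0.459, 0.455, -0.537]
wrist_force: [0.2, -0.1, -2.8]
grip_width: 0.676
```

step_arm --increments '[0.4,0,0,-1,0,0.1,0,0.4,0,0,-3,0,0.2,0,0.4,0,0,-4,0,0.31,0,0.4,-1,0,-6,0,0.42,0,0.4,-1,0,-7,0,0.523,0]'

```text
clock: 15.48
eef_pos: [0.5666, 0.0145, 0.1407]
eef_rot: [0.406, 0.584, 0.58, -0.397]
wrist_force: [-0.5, 1.0, -2.5]
grip_width: 0.678
```

step_arm --increments '[0.4,0,0,-1,0,0.1,0,0.4,1,0,-2,0,0.2,0,0.4,1,0,-4,0,0.31,0,0.4,2,0,-5,0,0.42,0,0.4,2,0,-6,0,0.523,0]'

```text
clock: 15.9
eef_pos: [0.5668, 0.0193, 0.1413]
eef_rot: [0.241, 0.668, 0.665, -0.231]
wrist_force: [-0.6, 1.0, -2.5]
grip_width: 0.681
```

```bash
python3 - <<'E'
from h import *
s=sensors.observe();print(s["wrist_force"],np.round(s["q"],2));T=toolpose();print(T.round(3))
g=np.load("g1.npy"); 
# pot in tool frame: mouth centre & z axis at grasp
m=np.linalg.inv(g)@[.5635,.005,0,1]; u=g[:3,:3].T@[0,0,1]; np.save("pot1.npy",np.r_[m[:3],u])
M=(T@m)[:3]; U=T[:3,:3]@u; print("mouth",M.round(3),"u",U.round(3), "lowest z if U horizontal", M[2]-.029)
plan((T[:3,3],rot(90,50,0)))
E
```

```text
[-0.61343705  0.95579389 -2.54389955] [ 0.34  0.63 -0.04  1.84 -0.9   1.19  0.89]
[[ 0.009  1.     0.012  0.567]
 [ 0.777  0.001 -0.63   0.019]
 [-0.63   0.015 -0.776  0.141]
 [ 0.     0.     0.     1.   ]]
mouth [0.567 0.073 0.146] u [ 0.002 -1.    -0.015] lowest z if U horizontal 0.1170148686026733
  [0, 0, 0, 0.012, -0.017, -0.009]
--
```

step_arm --increments '[0.4,16,0,19,0.012,-0.017,-0.009,0.4,32,0,39,0.012,-0.017,-0.009,0.4,47,0,58,0.012,-0.017,-0.009,0.4,60,0,74,0.012,-0.017,-0.009,0.4,60,0,74,0.012,-0.017,-0.009]'

```text
clock: 16.32
eef_pos: [0.5657, 0.0191, 0.042]
eef_rot: [0.24, 0.664, 0.665, -0.244]
wrist_force: [-0.4, 0.6, -1.8]
grip_width: 0.679
```

step_arm --increments '[0.4,3,0,4,0,0,0,0.4,6,0,8,0,0,0,0.4,9,0,11,0,0,0,0.4,9,0,11,0,0,0]'

```text
clock: 16.65
eef_pos: [0.5657, 0.0189, 0.0279]
eef_rot: [0.24, 0.664, 0.665, -0.244]
wrist_force: [-0.5, -0.2, -2.1]
grip_width: 0.675
```

```bash
python3 - <<'E'
from h import *
s=sensors.observe();print(s["wrist_force"],s["clock"]);T=toolpose();print(T.round(3))
p=np.load("pot1.npy"); M=(T@np.r_[p[:3],1])[:3]; U=T[:3,:3]@p[3:]; print("mouth",M.round(4),"u",U.round(3)); plan((T[:3,3]-[0,0,M[2]-.029],rot(90,50,0)))
E
```

```text
[-0.48023844 -0.24574107 -2.13710589] 16.65
[[-0.004  1.    -0.004  0.566]
 [ 0.765 -0.    -0.644  0.019]
 [-0.644 -0.006 -0.765  0.028]
 [ 0.     0.     0.     1.   ]]
mouth [0.5658 0.0731 0.0316] u [ 0.001 -1.     0.002]
  [2, 0, 2, -0.004, 0.001, 0.004]
--
```

step_arm --increments '[0.4,1,0,1,0,0,0,0.4,2,0,2,0,0,0,0.4,2,0,2,0,0,0]'

```text
clock: 16.9
eef_pos: [0.5662, 0.019, 0.0258]
eef_rot: [0.241, 0.664, 0.665, -0.244]
wrist_force: [-0.3, -0.4, 0.4]
grip_width: 0.68
```

step_arm --increments '[0.4,1,0,1,0,0,0,0.4,1,0,1,0,0,0]'

```text
clock: 17.07
eef_pos: [0.5662, 0.019, 0.0257]
eef_rot: [0.24, 0.664, 0.665, -0.243]
wrist_force: [-2.2, -3.3, 6.5]
grip_width: 0.68
```

step_arm --increments '[1,0,0,0,0,0,0,1,0,0,0,0,0,0,1,0,0,0,0,0,0,1,0,0,0,0,0,0]'

```text
clock: 17.4
eef_pos: [0.5663, 0.0192, 0.0257]
eef_rot: [0.241, 0.664, 0.665, -0.243]
wrist_force: [0.9, -0.4, 0.9]
grip_width: 1.001
```

step_arm --increments '[1,-25,0,0,0,0,0,1,-60,0,0,0,0,0,1,-95,0,0,0,0,0,1,-120,0,0,0,0,0,1,-120,0,0,0,0,0]'

```text
clock: 17.82
eef_pos: [0.5686, -0.0791, 0.1052]
eef_rot: [0.243, 0.666, 0.662, -0.244]
wrist_force: [0.7, -0.1, 0.1]
grip_width: 1.004
```

```bash
python3 - <<'E'
from h import *
s=sensors.observe();print(s["wrist_force"],s["clock"]);T=toolpose();print(T.round(3))
d=cam("wrist")
for c in blobs(d,"blue",300): print(c.min(0),c.max(0),rect(w(d,c,.058)))
P=[[.566+a,b,z] for z in(0,.058) for a in(-.029,.029) for b in(-.009,.073)]; print(proj(d,P).round().tolist())
cv2.imwrite("pics/w6.png",d["color"][:,:,::-1])
plan(([.566,.04,.21],rot(90,5,0)),([.566,.12,.14],rot(-90,40,0)))
E
```

```text
[ 0.71459278 -0.08539789  0.11865999] 17.8167
[[ 0.005  1.    -0.003  0.569]
 [ 0.763 -0.006 -0.647 -0.079]
 [-0.647  0.001 -0.763  0.105]
 [ 0.     0.     0.     1.   ]]
[215 125] [283 219] [562.8, 10.2, 57.0, 99.4, 2.3]
[[223.0, 218.0], [227.0, 154.0], [282.0, 218.0], [278.0, 154.0], [217.0, 186.0], [222.0, 116.0], [287.0, 185.0], [282.0, 116.0]]
  [10, -1, -78, -0.002, -0.391, -0.001]
  [-20, -1, -76, -0.002, -0.391, -0.001]
--
  [38, -0, -37, 0.001, -0.393, -0.0]
  [21, -0, -49, 0.001, -0.393, -0.0]
--
```

View pics/w6.png

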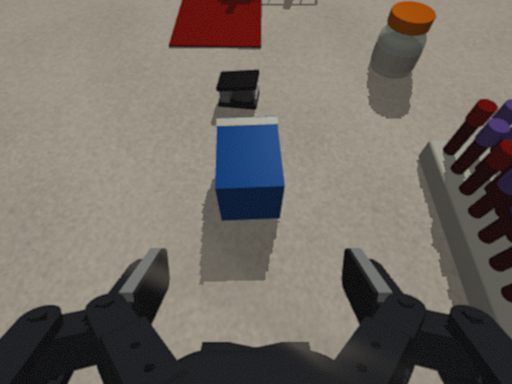

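The pot lies on its side with its base facing the camera (216–283, 119–219 px) and its mouth toward the pad. The remover is beyond it at (239,88). I'll swing to the other tilt.

step_arm --increments '[1,2,0,-16,0,-0.08,0,1,4,0,-31,0,-0.16,0,1,6,0,-47,0,-0.235,0,1,8,0,-62,0,-0.31,0,1,10,0,-78,0,-0.391,0]'

```text
clock: 18.28
eef_pos: [0.5673, -0.0166, 0.1567]
eef_rot: [0.367, 0.605, 0.603, -0.369]
wrist_force: [0.4, -0.4, -0.0]
grip_width: 1.002
```

step_arm --increments '[1,-4,0,-15,0,-0.08,0,1,-8,0,-30,0,-0.16,0,1,-12,0,-46,0,-0.235,0,1,-16,0,-61,0,-0.31,0,1,-20,0,-76,0,-0.391,0]'

```text
clock: 18.7
eef_pos: [0.5667, 0.0435, 0.2093]
eef_rot: [0.478, 0.52, 0.52, -0.48]
wrist_force: [0.2, -0.5, -0.1]
grip_width: 1.002
```

step_arm --increments '[1,8,0,-7,0,-0.08,0,1,15,0,-15,0,-0.16,0,1,23,0,-22,0,-0.235,0,1,30,0,-30,0,-0.31,0,1,38,0,-37,0,-0.393,0]'

```text
clock: 19.12
eef_pos: [0.5659, 0.0853, 0.1738]
eef_rot: [0.572, 0.415, 0.417, -0.572]
wrist_force: [1.6, -0.4, -0.3]
grip_width: 0.999
```

step_arm --increments '[1,4,0,-10,0,-0.08,0,1,8,0,-20,0,-0.16,0,1,13,0,-29,0,-0.235,0,1,17,0,-39,0,-0.31,0,1,21,0,-49,0,-0.393,0]'

```text
clock: 19.53
eef_pos: [0.5647, 0.127, 0.1376]
eef_rot: [0.643, 0.294, 0.297, -0.642]
wrist_force: [1.0, 0.3, -0.8]
grip_width: 1.003
```

step_arm --increments '[1,0,0,0,0,0,0]'

```text
clock: 19.62
eef_pos: [0.5615, 0.1334, 0.1323]
eef_rot: [0.646, 0.289, 0.299, -0.64]
wrist_force: [-2.2, 1.2, -0.5]
grip_width: 1.004
```

```bash
python3 - <<'E'
from h import *
s=sensors.observe();print(s["wrist_force"],s["clock"]);T=toolpose();print(T.round(3))
d=cam("wrist")
for c in blobs(d,"blue",300): print(c.min(0),c.max(0),cv2.approxPolyDP(c,4,True)[:,0].tolist())
P=[[.563+a,b,z] for z in(0,.058) for a in(-.029,.029) for b in(-.009,.073)]; print(proj(d,P).round().tolist())
plan(([.563,.046,.029],rot(-90,40,0)))
np.save("w7.npy",d["color"])
E
```

```text
[-2.20364472  1.19884887 -0.45494711] 19.6167
[[ 0.001  1.     0.018  0.562]
 [-0.654  0.014 -0.756  0.133]
 [-0.756 -0.01   0.654  0.132]
 [ 0.     0.     0.     1.   ]]
[ 67 365] [103 383] [[103, 383], [96, 365], [74, 370], [67, 383]]
[151 312] [216 359] [[151, 322], [176, 359], [199, 351], [203, 341], [214, 342], [216, 316], [208, 312], [156, 312]]
[  0 306] [ 29 337] [[29, 309], [5, 306], [0, 337]]
[225 198] [285 229] [[225, 198], [232, 229], [282, 228], [285, 198]]
[223 141] [286 190] [[226, 142], [223, 189], [286, 189], [284, 141]]
[[232.0, 185.0], [228.0, 139.0], [280.0, 186.0], [288.0, 140.0], [230.0, 229.0], [224.0, 189.0], [282.0, 230.0], [291.0, 190.0]]
  [135, 1, -3, 0.016, 0.013, -0.001]
--
```

The pot sits within about 2 mm of the prediction. I'll approach and regrip it near the mouth.

step_arm --increments '[1,20,0,-1,0.008,0.007,0,1,40,0,-2,0.016,0.013,0,1,60,0,-3,0.016,0.013,0,1,80,0,-3,0.016,0.013,0,1,85,0,-3,0.016,0.013,0]'

```text
clock: 20.08
eef_pos: [0.5601, 0.0743, 0.0662]
eef_rot: [-0.639, -0.298, -0.298, 0.643]
wrist_force: [-1.2, -0.8, -0.6]
grip_width: 0.999
```

step_arm --increments '[1,0,0,0,0,0,0]'

```text
clock: 20.17
eef_pos: [0.5593, 0.0728, 0.0661]
eef_rot: [-0.639, -0.298, -0.299, 0.643]
wrist_force: [0.7, 0.9, -0.5]
grip_width: 1.002
```

```bash
python3 - <<'E'
from h import *
s=sensors.observe();print(s["wrist_force"],s["clock"]);T=toolpose();print(T.round(3))
plan(([.562,.046,.029],rot(-90,40,0)))
E
```

```text
[ 0.6763203   0.89369625 -0.53492984] 20.1667
[[-0.006  1.    -0.002  0.559]
 [-0.644 -0.006 -0.765  0.073]
 [-0.765 -0.003  0.644  0.066]
 [ 0.     0.     0.     1.   ]]
  [46, 3, -3, -0.002, 0.001, 0.006]
--
```

step_arm --increments '[1,12,1,-1,0,0,0.006,1,24,3,-2,0,0,0.006,1,36,3,-3,0,0,0.006,1,45,3,-3,0,0,0.006,1,45,3,-3,0,0,0.006]'

```text
clock: 20.58
eef_pos: [0.561, 0.0441, 0.0288]
eef_rot: [-0.64, -0.298, -0.298, 0.643]
wrist_force: [0.3, -1.3, -0.0]
grip_width: 1.0
```

step_arm --increments '[0.4,0,0,0,0,0,0,0.4,0,0,0,0,0,0,0.4,0,0,0,0,0,0,0.4,0,0,0,0,0,0,0.4,0,0,0,0,0,0]'

```text
clock: 21.0
eef_pos: [0.5614, 0.0448, 0.0292]
eef_rot: [-0.64, -0.298, -0.298, 0.642]
wrist_force: [-1.0, 0.8, 3.7]
grip_width: 0.673
```

```bash
python3 - <<'E'
from h import *
s=sensors.observe();print(s["wrist_force"],s["clock"],s["grip_width"]);T=toolpose();print(T.round(3))
m=np.linalg.inv(T)@[.562,.073,.029,1];u=T[:3,:3].T@[0,-1,0];np.save("pot2.npy",np.r_[m[:3],u])
print("tcp to foot height",(m[:3]+.082*u).round(3))
plan((T[:3,3]+[0,0,.09],T[:3,:3]),(T[:3,3]+[0,.0,.12],rot(90,50,0)))
E
```

```text
[-1.015197    0.84197697  3.6728171 ] 21.0 0.6731464608910801
[[-0.002  1.    -0.002  0.561]
 [-0.645 -0.003 -0.764  0.045]
 [-0.764 -0.     0.645  0.029]
 [ 0.     0.     0.     1.   ]]
tcp to foot height [0.035 0.001 0.041]
  [-69, -0, 58, 0.0, 0.0, 0.0]
--
  [-8, -0, 6, -0.001, 0.524, -0.0]
  [-10, -0, 2, -0.001, 0.524, -0.0]
  [-9, -0, -3, -0.001, 0.524, -0.0]
--
```

step_arm --increments '[0.4,-8,0,6,0,0,0,0.4,-23,0,19,0,0,0,0.4,-46,0,39,0,0,0,0.4,-69,0,58,0,0,0,0.4,-69,0,58,0,0,0]'

```text
clock: 21.42
eef_pos: [0.5642, 0.0454, 0.1246]
eef_rot: [-0.641, -0.302, -0.296, 0.641]
wrist_force: [1.4, 0.1, -1.7]
grip_width: 0.675
```

step_arm --increments '[0.4,-2,0,1,0,0.1,0,0.4,-3,0,2,0,0.2,0,0.4,-5,0,4,0,0.31,0,0.4,-6,0,5,0,0.42,0,0.4,-8,0,6,0,0.524,0]'

```text
clock: 21.83
eef_pos: [0.5644, 0.046, 0.1358]
eef_rot: [0.541, 0.46, 0.453, -0.539]
wrist_force: [-0.2, -0.0, -2.6]
grip_width: 0.67
```

step_arm --increments '[0.4,-2,0,0,0,0.1,0,0.4,-4,0,1,0,0.2,0,0.4,-6,0,1,0,0.31,0,0.4,-8,0,2,0,0.42,0,0.4,-10,0,2,0,0.524,0]'

```text
clock: 22.25
eef_pos: [0.5647, 0.0449, 0.1471]
eef_rot: [0.405, 0.585, 0.578, -0.399]
wrist_force: [-0.7, -0.1, -3.2]
grip_width: 0.67
```

step_arm --increments '[0.4,-2,0,-1,0,0.1,0,0.4,-4,0,-1,0,0.2,0,0.4,-5,0,-2,0,0.31,0,0.4,-7,0,-2,0,0.42,0,0.4,-9,0,-3,0,0.524,0]'

```text
clock: 22.67
eef_pos: [0.565, 0.0427, 0.157]
eef_rot: [0.241, 0.67, 0.662, -0.233]
wrist_force: [-0.2, 0.5, -2.0]
grip_width: 0.673
```

```bash
python3 - <<'E'
from h import *
s=sensors.observe();print(s["wrist_force"],s["clock"],s["grip_width"],np.round(s["q"],2));T=toolpose();print(T.round(3))
p=np.load("pot2.npy");U=T[:3,:3]@p[3:];F=(T@np.r_[p[:3]+.082*p[3:],1])[:3];print("foot",F.round(3),U.round(3))
Q=rot(90,50,0); f=Q@(p[:3]+.082*p[3:]); tcp=np.array([.510,.350,.060])-f
plan((tcp+[0,0,.04],Q))
# pad corners again from top while visible
d=cam("top"); P=np.vstack([w(d,c,.004) for c in blobs(d,"red",15) if c[:,0].max()<175 and c[:,0].min()>100]); print("pad",rect(P))
E
```

```text
[-0.20127982  0.49924288 -1.97077067] 22.6667 0.6731180451426197 [ 0.39  0.59 -0.16  1.86 -0.87  1.14  0.81]
[[ 0.014  1.     0.007  0.565]
 [ 0.776 -0.007 -0.631  0.043]
 [-0.631  0.015 -0.776  0.157]
 [ 0.     0.     0.     1.   ]]
foot [0.567 0.044 0.103] [ 0.018  0.018 -1.   ]
  [120, -29, -96, 0.003, -0.008, -0.007]
  [119, -28, -97, 0.003, -0.008, -0.007]
--
pad [508.5, 350.1, 134.1, 134.3, 88.7]
```

step_arm --increments '[0.4,24,-6,-19,0,-0.002,-0.001,0.4,48,-12,-38,0.001,-0.003,-0.003,0.4,72,-17,-58,0.002,-0.005,-0.004,0.4,96,-23,-77,0.002,-0.006,-0.006,0.4,120,-29,-96,0.003,-0.008,-0.007]'

```text
clock: 23.13
eef_pos: [0.536, 0.1948, 0.1526]
eef_rot: [0.239, 0.668, 0.663, -0.239]
wrist_force: [-0.0, -0.1, -1.9]
grip_width: 0.677
```

step_arm --increments '[0.4,30,-7,-24,0.003,-0.008,-0.007,0.4,60,-14,-49,0.003,-0.008,-0.007,0.4,85,-20,-70,0.003,-0.008,-0.007,0.4,105,-25,-86,0.003,-0.008,-0.007,0.4,110,-26,-90,0.003,-0.008,-0.007]'

```text
clock: 23.55
eef_pos: [0.5072, 0.3429, 0.1531]
eef_rot: [0.24, 0.663, 0.667, -0.242]
wrist_force: [-1.5, 0.2, -1.3]
grip_width: 0.676
```

step_arm --increments '[0.4,0,0,0,0,0,0,0.4,0,0,0,0,0,0]'

```text
clock: 23.72
eef_pos: [0.5061, 0.3437, 0.1533]
eef_rot: [0.241, 0.662, 0.667, -0.242]
wrist_force: [-0.0, -0.8, -1.5]
grip_width: 0.676
```

```bash
cat > f.py <<'E'
from h import *
def foot(h):
    s=sensors.observe();print(s["wrist_force"],s["clock"],s["grip_width"]);T=toolpose()
    p=np.load("pot2.npy");U=T[:3,:3]@p[3:];F=(T@np.r_[p[:3]+.082*p[3:],1])[:3];print("foot",F.round(4),U.round(3))
    Q=rot(90,50,0); f=Q@(p[:3]+.082*p[3:]); plan((np.array([.510,.350,h])-f,Q))
E
python3 - <<'E'
from f import *
foot(.03)
d=cam("side")
for c in blobs(d,"blue",60): print(c.min(0),c.max(0))
P=[[.510+a,.350+b,z] for z in(.10,.182) for a in(-.029,.029) for b in(-.029,.029)]; print(proj(d,P).round().tolist())
E
```

```text
[-0.03213512 -0.77445579 -1.51061195] 23.7167 0.6761882540520412
foot [0.5067 0.344  0.0995] [-0.001  0.003 -1.   ]
  [49, 3, 49, 0.002, -0.0, 0.008]
--
[158 106] [184 125]
[152  84] [170  99]
[[167.0, 125.0], [156.0, 114.0], [185.0, 116.0], [174.0, 106.0], [162.0, 101.0], [150.0, 90.0], [181.0, 92.0], [169.0, 82.0]]
```

step_arm --increments '[0.4,12,1,12,0.002,0,0.008,0.4,24,3,24,0.002,0,0.008,0.4,36,3,36,0.002,0,0.008,0.4,48,3,48,0.002,0,0.008,0.4,49,3,49,0.002,0,0.008]'

```text
clock: 24.18
eef_pos: [0.5099, 0.3456, 0.0806]
eef_rot: [0.241, 0.666, 0.662, -0.245]
wrist_force: [-0.2, -0.2, -2.5]
grip_width: 0.673
```

step_arm --increments '[0.4,4,0,5,0,0,0,0.4,8,0,10,0,0,0,0.4,11,0,13,0,0,0,0.4,11,0,13,0,0,0]'

```text
clock: 24.52
eef_pos: [0.51, 0.345, 0.063]
eef_rot: [0.241, 0.666, 0.662, -0.245]
wrist_force: [-0.2, -0.4, -2.1]
grip_width: 0.668
```

```bash
python3 - <<'E'
from f import *
foot(.004)
E
```

```text
[-0.22090251 -0.42795972 -2.10097497] 24.5167 0.6681970802916879
foot [0.5106 0.3451 0.0093] [-0.001 -0.001 -1.   ]
  [7, -1, 1, -0.008, 0.004, -0.003]
--
```

step_arm --increments '[0.4,3,0,0,0,0,0,0.4,6,0,0,0,0,0,0.4,6,0,0,0,0,0]'

```text
clock: 24.77
eef_pos: [0.5108, 0.3502, 0.0598]
eef_rot: [0.241, 0.666, 0.662, -0.245]
wrist_force: [0.9, 0.1, -0.8]
grip_width: 0.672
```

step_arm --increments '[0.4,1,0,1,0,0,0,0.4,1,0,1,0,0,0]'

```text
clock: 24.93
eef_pos: [0.511, 0.3508, 0.0598]
eef_rot: [0.241, 0.666, 0.662, -0.244]
wrist_force: [-1.1, -4.0, 8.2]
grip_width: 0.672
```

step_arm --increments '[0.4,0,0,0,0,0,0]'

```text
clock: 25.02
eef_pos: [0.5111, 0.351, 0.0604]
eef_rot: [0.241, 0.666, 0.662, -0.243]
wrist_force: [-0.5, -0.3, -1.8]
grip_width: 0.671
```

```bash
python3 - <<'E'
from f import *
foot(.004)
E
```

```text
[-0.52078041 -0.25144585 -1.84331874] 25.0167 0.6710618178382496
foot [0.5118 0.3513 0.0066] [ 0.002  0.002 -1.   ]
  [1, -2, 3, -0.005, 0.0, -0.004]
--
```

It touched down at TCP 0.0598. I'll press about 1.5 mm, release, and back straight out along the tool axis.

step_arm --increments '[0.4,1,0,1,0,0,0,0.4,1,0,1,0,0,0,1,1,0,1,0,0,0,1,1,0,1,0,0,0,1,1,0,1,0,0,0]'

```text
clock: 25.43
eef_pos: [0.5109, 0.3514, 0.0589]
eef_rot: [0.241, 0.666, 0.663, -0.243]
wrist_force: [-0.4, 0.9, 0.4]
grip_width: 1.003
```

step_arm --increments '[1,0,0,0,0,0,0,1,-10,0,0,0,0,0,1,-25,0,0,0,0,0,1,-50,0,0,0,0,0,1,-70,0,0,0,0,0]'

```text
clock: 25.85
eef_pos: [0.5104, 0.2965, 0.1048]
eef_rot: [0.241, 0.666, 0.663, -0.243]
wrist_force: [-0.1, -0.4, -0.4]
grip_width: 1.0
```

step_arm --increments '[1,-30,0,0,0,0,0,1,-60,0,0,0,0,0,1,-80,0,-20,0,0,0,1,-90,0,-30,0,0,0,1,-90,0,-30,0,0,0]'

```text
clock: 26.27
eef_pos: [0.512, 0.246, 0.1891]
eef_rot: [0.242, 0.667, 0.661, -0.242]
wrist_force: [0.4, 0.7, 0.3]
grip_width: 0.998
```

```bash
python3 - <<'E'
from h import *
s=sensors.observe();print(s["wrist_force"],s["clock"],s["eef_pos"])
d=cam("wrist");t=cam("top");z=cam("side")
print(rect(w(t,np.vstack([c for c in blobs(t,"blue",40) if c[:,0].max()<180]),.08)))
P=[[.5115+a,.351+b,q] for q in(.004,.086) for a in(-.029,.029) for b in(-.029,.029)]
for n,x in(("w",d),("t",t),("s",z)): print(n,proj(x,P).round().tolist(),[(c.min(0).tolist(),c.max(0).tolist()) for c in blobs(x,"blue",60)])
f=lambda i,W:cv2.resize(i,(W,300),interpolation=cv2.INTER_CUBIC)
a=np.hstack([f(d["color"],400),f(z["color"][70:220,110:310],400)]);b=f(t["color"],400)
cv2.imwrite("pics/fin.png",np.vstack([a,np.hstack([b,f(t["color"][150:262,70:220],400)])])[:,:,::-1])
for k in("marker","remover","jar","rack"): print(k,[(np.round(e["centre"]).tolist(),round(e["confidence"],2)) for e in viewer.find_in("top",k)][:2])
E
```

```text
[0.40830699 0.73967628 0.25944205] 26.2667 [0.5119669  0.2459721  0.18912377]
[510.5, 352.6, 55.7, 56.1, 89.9]
w [[231.0, 245.0], [232.0, 204.0], [278.0, 245.0], [276.0, 204.0], [225.0, 213.0], [228.0, 166.0], [283.0, 212.0], [280.0, 166.0]] [([229, 219], [282, 244]), ([227, 167], [283, 212]), ([368, 5], [386, 38]), ([360, 0], [371, 15]), ([289, 0], [308, 50])]
t [[152.0, 224.0], [131.0, 224.0], [153.0, 204.0], [132.0, 204.0], [144.0, 221.0], [122.0, 221.0], [145.0, 199.0], [123.0, 199.0]] [([123, 200], [144, 221])]
s [[173.0, 150.0], [163.0, 139.0], [190.0, 141.0], [179.0, 131.0], [168.0, 128.0], [157.0, 118.0], [186.0, 120.0], [175.0, 109.0]] [([162, 125], [186, 143]), ([160, 114], [184, 127])]
marker [([324.0, 223.0], 0.52)]
remover []
jar [([184.0, 122.0], 0.63)]
rack [([276.0, 113.0], 0.64)]
```

View pics/fin.png

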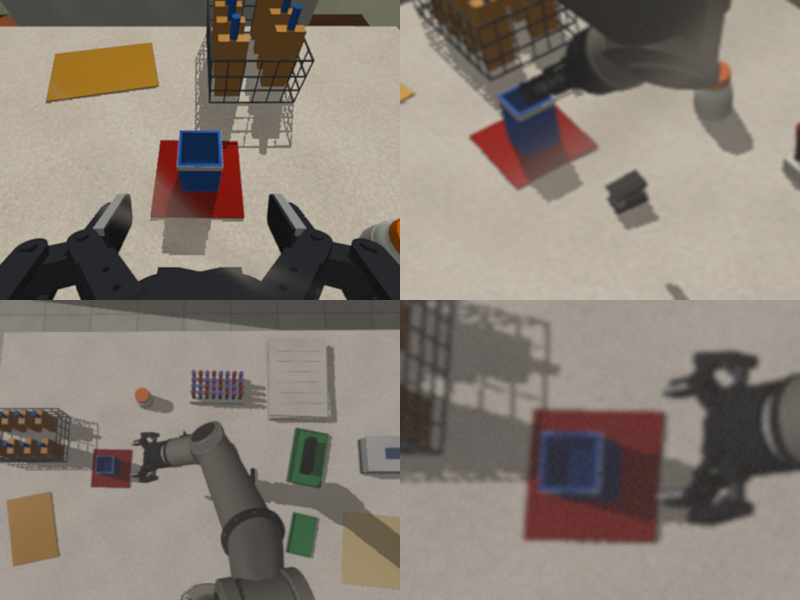

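The last picture shows the pot upright, mouth up, on the pad at about (0.511, 0.352) m; the pad centre is at (0.510, 0.350). The stapler is in the larger tray, the remover and jar look unmoved, and the gripper is clear. I'm handing in.

```bash
python3 -c "
from station import order; print(order.sign_off())"
```

```text
the job is handed in; nothing more can be done
None
```

The stapler is flat on its base in the 200 x 120 mm green tray, and the blue pot stands mouth up on the red pad. I handed the job in at about 26 s on the robot clock, with the gripper clear of everything; no verdict is reported.

- **Stapler:** The first grip closed on nothing, because the fingertips reach about 20 mm less than the stated nose length. I regripped deeper and the stapler stayed level all the way. In the tray it measured within about 4 mm of the tray's centre and aligned to about 1°.
- **Pot:** I turned it in two 90° stages, laying it gently on its side and regripping in between. The last views put it about 2 mm from the pad centre, well inside the 2 cm allowed. It stands upright, with its corners within a few pixels of the predicted ones.
- **Other objects:** The jar and rack were found within 3 pixels of where they started. The detector missed the remover in the final top view, but the side view shows it in place. The arm partly hid the marker: it was detected 18 pixels off with 0.52 confidence, so its position is not confirmed. The arm did not go down near it.
- **Forces:** The highest wrist force I read was about 15 N, when the stapler touched the tray.

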